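# Find the full almond tin by feel

## Robot

A 7-joint arm with a two-finger parallel gripper is mounted at the origin on the work surface. World frame = base frame: x ahead of the robot, y to its left, z up, the work surface at z = 0. Lengths are in m, angles in rad, forces in N, time in s.
With the tool pointing down it reaches from about 0.35 to 0.9 m from the base axis. Payload 19.9 kg.
Tool frame: the origin (TCP) lies at the very end of the fingers, on their centre line; the grasp point (between the pads) lies 19 mm behind it; z points along the fingers, x is the direction in which the jaws open and shut, and the axes are right-handed (so a half turn about z gives the same grasp; the last joint's range is limited). The gripper opens to 94 mm and grips with 3 to 60 N. Pads are 16 mm wide; open, the fingers measure 119 mm over their backs; the gripper's body (75 mm by 177 mm) begins 78 mm behind the grasp point.
Start: joints at [-1.315, 0.417, -0.01, 1.614, 0.005, 1.111, -0.053], TCP at [0.183, 0.598, 0.205] pointing down, gripper open.
Joint ranges: [-2.81, 2.81], [-0.39, 2.02], [-1.27, 1.25], [0.06, 2.57], [-1.19, 4.33], [0.19, 2], [-2.82, 2.82]. Speed limits (rad/s): [1.89, 1.89, 2.39, 2.39, 3.01, 3.01, 3.01].

## Interface

Orientations are given as a unit quaternion [x, y, z, w].
In Python, from plant import env gives the robot as it stands.
- The arm moves only by the shell command python3 -m inch 'ROWS'. ROWS is JSON, a list that holds one entry, the list of rows, each a list of 7 numbers: the shift along the tool's x, y, z in m, then the turn, a rotation vector about the tool's x, y, z in degrees, then the closure, from 0 (fully open) to 1 (shut). In form: [[[dx, dy, dz, ax, ay, az, jaw], ...]]. A call has 1 to 20 rows; each row is the pose to reach, as a shift and turn from the pose commanded when the call began, along the tool's axes at that moment; what a row does not reach only later rows make up. A row lasts 1/12 s, in which the tool goes at most 41.7 mm and 7.16 degrees, less where a joint would pass 70% of its speed; a pose out of reach is approached as far as the arm can. A call with a gripper value outside its range is refused whole. The fingers move at their own pace and stop on an object; the grip force is fixed at half the most. Time passes only in rows, so rows that repeat a pose let the fingers close. It gives the time, the measured TCP pose, the force and the opening at its end, in the units of the state.
- env.observe(): the state, without advancing time (a new reading comes with each control period).
- env.read_camera(name): name is "side" or "top"; returns the picture (400x640x3 uint8, red, green, blue); there is no depth.
- env.camera_params(name): a dict with "fx", "fy", "cx", "cy" (pixels), "R" (3x3) and "t" (3): a world point X has camera coordinates R X + t. Camera axes: x right, y down, z forward; pixel columns grow to the right and rows downward; lengths in m; the calibration is good to about 2 mm. A picture is of the moment at which its call begins. camera_params takes no time and is no camera call.
- env.job_done(): hands the job in, once; it reports no verdict.
The state is a dict: "t": time; "joints": joint angles; "qd": joint speeds; "joint_torque": joint torques, N m; "tcp_pos": TCP position; "orientation": TCP orientation; "ft_force": force on the tool from outside, world axes, zero at the start; "ft_torque": the same for the moment, N m; "opening": opening from 0.0 (shut) to 1.0 (fully open).
Only numpy, scipy, OpenCV 4.12 (cv2) and the standard library are available. Lean on these libraries where they do the work, as an engineer would, in place of code of your own. Each camera call takes 0.05 s, during which the arm holds its last target.

## Task

One of the three closed tins is still full of almonds and clearly heavier than the other two. Heft them one after another, first the tin on the orange pad, then the one on the white pad, then the one on the blue pad: lift each about 5 cm straight up, feel its weight for a second, and set it gently back upright where it stood before taking the next. Then finish holding the heaviest tin upright and still in the gripper, about 15 cm above the board, with the other two standing on their pads and the jar, cup and spatula beside the board left alone.

Things in the scene. Friction and masses are not known exactly. Their poses are not given: they have to be found in the camera images.
- tin_1: one of three look-alike closed tins, white with yellow band, round metal lid: 62 (x) x 90 (y) x 120 mm high, origin at centre of underside, z up. Stands near the centre of a pad, x along the board's x within 0.2 rad. Filled, one weighs 0.54-0.66 kg, the others 0.27-0.37; which one changes from run to run, whatever its name or place. Rigid; grip across its x sides. Contents: 2 mm play.
- tin_2: one of three look-alike closed tins, white with yellow band, round metal lid: 62 (x) x 90 (y) x 120 mm high, origin at centre of underside, z up. Stands near the centre of a pad, x along the board's x within 0.2 rad. Filled, one weighs 0.54-0.66 kg, the others 0.27-0.37; which one changes from run to run, whatever its name or place. Rigid; grip across its x sides. Contents: 2 mm play.
- tin_3: one of three look-alike closed tins, white with yellow band, round metal lid: 62 (x) x 90 (y) x 120 mm high, origin at centre of underside, z up. Stands near the centre of a pad, x along the board's x within 0.2 rad. Filled, one weighs 0.54-0.66 kg, the others 0.27-0.37; which one changes from run to run, whatever its name or place. Rigid; grip across its x sides. Contents: 2 mm play.
- board: fixed brown wooden board, 130 mm (x) by 430 mm (y), 12 mm high with its pads; origin at the centre of its underside; its y axis runs along the row of pads from blue to orange, its x away from the robot. Wide round roasting pans 165 mm high stand left and right of it, at least 50 mm away
- orange_pad (a point): centre of the top of the orange pad (at the board's +y end, the robot's left; 140 mm from the white one) on the board, 12 mm above the table; the pad is 110 mm (board x) by 125 mm (board y)
- white_pad (a point): centre of the top of the white pad (middle) on the board, 12 mm above the table; the pad is 110 mm (board x) by 125 mm (board y)
- blue_pad (a point): centre of the top of the blue pad (at the board's -y end, the robot's right; 140 mm from the white one) on the board, 12 mm above the table; the pad is 110 mm (board x) by 125 mm (board y)
- jar: bystander: small amber glass jar with a black cap, 44 mm across, 75 mm high, behind the board about 125 mm beyond its middle line; origin at the centre of its underside; leave alone
- cup: bystander: small steel cup, 50 mm across, 55 mm high, behind the board about 125 mm beyond its middle line; origin at the centre of its underside; leave alone
- spatula: bystander: dark wooden spatula 260 mm long, lying in front of the board (robot's side), under 30 mm high; leave alone
Things that resemble listed ones, but are neither listed nor needed, are in the scene too. Leave any purple look-alike of the tin_1 alone.

How it is judged:
On the way, in this order (a step that is already met when the one before it is completed fails the run):
1. the tin of the orange pad is lifted over its pad (((horizontal distance between tin_1 and orange_pad below 0.06 m and height (world z) of tin_1 above 0.045 m and contact force between tin_1 and the fingers above 1 N) or (horizontal distance between tin_2 and orange_pad below 0.06 m and height (world z) of tin_2 above 0.045 m and contact force between tin_2 and the fingers above 1 N) or (horizontal distance between tin_3 and orange_pad below 0.06 m and height (world z) of tin_3 above 0.045 m and contact force between tin_3 and the fingers above 1 N))), for 0.3 s.
2. then the tin of the white pad is lifted over its pad (((horizontal distance between tin_1 and white_pad below 0.06 m and height (world z) of tin_1 above 0.045 m and contact force between tin_1 and the fingers above 1 N) or (horizontal distance between tin_2 and white_pad below 0.06 m and height (world z) of tin_2 above 0.045 m and contact force between tin_2 and the fingers above 1 N) or (horizontal distance between tin_3 and white_pad below 0.06 m and height (world z) of tin_3 above 0.045 m and contact force between tin_3 and the fingers above 1 N))), for 0.3 s.
3. then the tin of the blue pad is lifted over its pad (((horizontal distance between tin_1 and blue_pad below 0.06 m and height (world z) of tin_1 above 0.045 m and contact force between tin_1 and the fingers above 1 N) or (horizontal distance between tin_2 and blue_pad below 0.06 m and height (world z) of tin_2 above 0.045 m and contact force between tin_2 and the fingers above 1 N) or (horizontal distance between tin_3 and blue_pad below 0.06 m and height (world z) of tin_3 above 0.045 m and contact force between tin_3 and the fingers above 1 N))), for 0.3 s.
At the end, for the whole second after the job is handed in: The heaviest tin (the two left on the board press on it with under 4.4 N each, so they are the lighter ones) is held by the fingers alone, still, upright within 0.3 rad, its underside at least 10 cm above the board; the two others stand upright, released, within 30 mm of where they began (((height (world z) of tin_1 above 0.11 m and contact force between tin_1 and the fingers above 2 N and angle between tin_1's own z axis and vertical below 0.3 rad and linear speed of tin_1 below 0.03 m/s and contact force between tin_1 and board below 0.1 N and contact force between tin_1 and tin_2 below 0.1 N and distance of each of tin_2, tin_3 from where it was at the start of the episode below 0.03 m and angle between each of tin_2, tin_3's own z axis and vertical below 0.1 rad and contact force between each of tin_2, tin_3 and the fingers below 0.1 N and contact force between tin_2 and board between 1.5 and 4.4 N and linear speed of each of tin_2, tin_3 below 0.02 m/s and contact force between tin_1 and tin_3 below 0.1 N and contact force between tin_3 and board between 1.5 and 4.4 N) or (height (world z) of tin_2 above 0.11 m and contact force between tin_2 and the fingers above 2 N and angle between tin_2's own z axis and vertical below 0.3 rad and linear speed of tin_2 below 0.03 m/s and contact force between tin_2 and board below 0.1 N and contact force between tin_2 and tin_1 below 0.1 N and distance of each of tin_1, tin_3 from where it was at the start of the episode below 0.03 m and angle between each of tin_1, tin_3's own z axis and vertical below 0.1 rad and contact force between each of tin_1, tin_3 and the fingers below 0.1 N and contact force between tin_1 and board between 1.5 and 4.4 N and linear speed of each of tin_1, tin_3 below 0.02 m/s and contact force between tin_2 and tin_3 below 0.1 N and contact force between tin_3 and board between 1.5 and 4.4 N) or (height (world z) of tin_3 above 0.11 m and contact force between tin_3 and the fingers above 2 N and angle between tin_3's own z axis and vertical below 0.3 rad and linear speed of tin_3 below 0.03 m/s and contact force between tin_3 and board below 0.1 N and contact force between tin_3 and tin_1 below 0.1 N and distance of each of tin_1, tin_2 from where it was at the start of the episode below 0.03 m and angle between each of tin_1, tin_2's own z axis and vertical below 0.1 rad and contact force between each of tin_1, tin_2 and the fingers below 0.1 N and contact force between tin_1 and board between 1.5 and 4.4 N and linear speed of each of tin_1, tin_2 below 0.02 m/s and contact force between tin_3 and tin_2 below 0.1 N and contact force between tin_2 and board between 1.5 and 4.4 N))); the arm keeps its last pose, push and grip.
It fails at once if a tin is let fall ((linear speed of tin_1 above 0.6 m/s and contact force between tin_1 and the fingers below 0.1 N) or (linear speed of tin_2 above 0.6 m/s and contact force between tin_2 and the fingers below 0.1 N) or (linear speed of tin_3 above 0.6 m/s and contact force between tin_3 and the fingers below 0.1 N)).
It fails at once if a tin is tipped over (angle between any of tin_1, tin_2, tin_3's own z axis and vertical above 0.7 rad).
It fails at once if a bystander is disturbed (distance of any of jar, cup, spatula from where it was at the start of the episode above 0.03 m).
It also fails if it takes over 72 s, if anything falls off the work surface, if the arm or the gripper's body presses on something with over 40 N, if the wrist force passes 120 N, or if a joint passes its speed limit or range.

## Working session

There is one attempt and no reset: what is moved stays moved. The work goes in short steps, Python scripts to look and compute and a shell command to move; the robot and the scene stay as the last step left them, time stands still between calls to the robot, and variables do not carry over. Pictures are saved under pics/ and viewed, and the job is handed in when it is done.

```bash
ls; mkdir -p pics
python3 - <<'E'
from plant import env
import cv2
o=env.observe()
for k,v in o.items(): print(k,v)
for n in("top","side"):
    im=env.read_camera(n); cv2.imwrite(f"pics/{n}0.png",im[:,:,::-1]); p=env.camera_params(n); print(n,p)
E
```

```text
pics
t 0.0
joints [-1.31546355  0.41798028 -0.01033411  1.61417317  0.00471029  1.11069763
 -0.05297992]
qd [ 0.00187176 -0.00151552  0.00114701  0.00239511  0.00057105 -0.00075303
  0.00038038]
joint_torque [-1.43046149e-03 -8.51266050e+01  6.38546012e-01 -4.25973737e+01
 -4.88150620e-02  1.88286061e-02  6.27257009e-05]
tcp_pos [0.18269444 0.59730477 0.20482163]
orientation [ 8.03876178e-01  5.94796359e-01 -4.68584859e-04  4.01748546e-04]
ft_force [-0.16791562  0.51305625 -0.12467299]
ft_torque [ 0.03325425 -0.01079181 -0.00624036]
opening 1.0006740743953884
top {'fx': 448.25821579907955, 'fy': 448.25821579907955, 'cx': 329.2375086236104, 'cy': 197.7352605998855, 'R': array([[ 3.03486871e-02, -9.99529155e-01,  4.51956020e-03],
       [-9.85580324e-01, -3.06775864e-02, -1.66404057e-01],
       [ 1.66464355e-01,  5.95755045e-04, -9.86047293e-01]]), 't': array([-0.05428576,  0.51897014,  0.82746721])}
side {'fx': 503.76287156016275, 'fy': 503.76287156016275, 'cx': 313.32210823281366, 'cy': 195.00093317744478, 'R': array([[ 0.9931805 ,  0.11621235,  0.00933757],
       [ 0.09586531, -0.76845386, -0.63268358],
       [-0.06635015,  0.62926414, -0.77435412]]), 't': array([-0.52494993, -0.04071401,  1.25415882])}
```

View pics/top0.png

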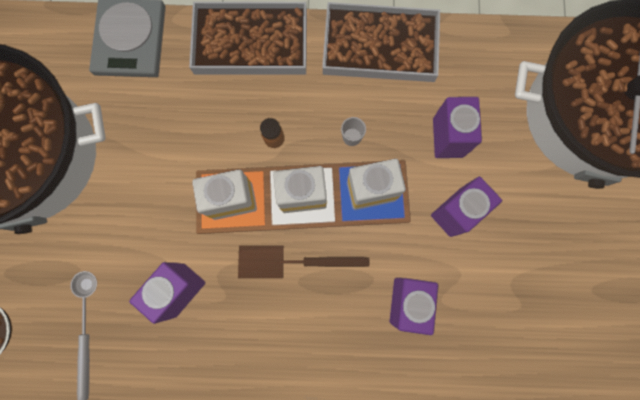

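View pics/side0.png

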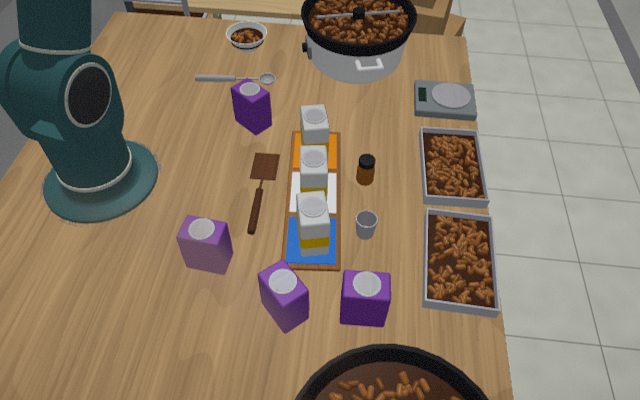

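Run:
```python
import cv2
im=cv2.imread("pics/top0.png"); c=im[145:240,180:425]
cv2.imwrite("pics/topcrop.png",cv2.resize(c,None,fx=3.2,fy=3.2,interpolation=cv2.INTER_CUBIC))
im=cv2.imread("pics/side0.png"); c=im[95:275,230:400]
cv2.imwrite("pics/sidecrop.png",cv2.resize(c,None,fx=3.3,fy=3.3,interpolation=cv2.INTER_CUBIC))
```

```text
(no output)
```

View pics/topcrop.png

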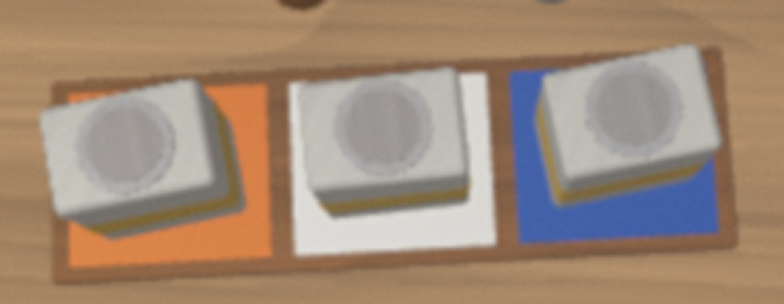

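View pics/sidecrop.png

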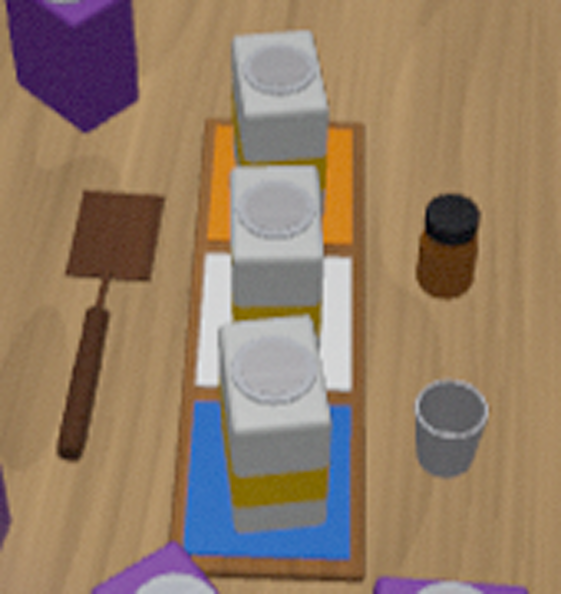

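```bash
cat > h.py <<'E'
import numpy as np
from plant import env
def ray(n,uv,z):
    p=env.camera_params(n); R,t=np.array(p["R"]),np.array(p["t"])
    d=R.T@np.array([(uv[0]-p["cx"])/p["fx"],(uv[1]-p["cy"])/p["fy"],1]); c=-R.T@t
    return (c+d*(z-c[2])/d[2])[:2]
E
python3 - <<'E'
from h import *
np.set_printoptions(precision=4,suppress=True)
T={'or':[(42,113),(195,82),(212,187),(60,217)],'wh':[(303,83),(458,70),(467,178),(315,190)],'bl':[(545,73),(695,47),(720,150),(567,180)]}
S={'or':[(233,35),(312,31),(327,108),(237,116)],'wh':[(231,171),(317,167),(322,229),(233,238)],'bl':[(220,325),(312,317),(328,419),(230,428)]}
for k in T:
  for n,D,s,o in(("top",T,3.2,(180,145)),("side",S,3.3,(230,95))):
    P=np.array([ray(n,(u/s+o[0],v/s+o[1]),.132) for u,v in D[k]])
    L=np.linalg.norm(P-np.roll(P,-1,0),axis=1)
    if n=="top": e=(P[0]-P[1])+(P[3]-P[2])
    else: e=(P[0]-P[3])+(P[1]-P[2])
    print(k,n,P.mean(0),"L",L,"yaw",np.arctan2(-e[0],e[1]))
  
B=[ray("top",(u/3.2+180,v/3.2+145),.012) for u,v in[(52,84),(720,48),(738,243),(53,283)]]
B=np.array(B);e=(B[0]-B[1])+(B[3]-B[2]);print("board",B.mean(0),np.arctan2(-e[0],e[1]),np.linalg.norm(B-np.roll(B,-1,0),axis=1))
for nm,q in(("pan L handle",(103,125)),("pan R handle",(518,82))): print(nm,ray("top",q,.13))
for nm,q in(("jar",(270,125)),("cup",(353,125)),("pur",(465,118))): print(nm,ray("top",q,.07))
E
```

```text
or top [0.5102 0.1529] L [0.085  0.0595 0.0833 0.0588] yaw 0.23359343070277006
or side [0.5118 0.147 ] L [0.059  0.0836 0.0647 0.0869] yaw 0.19730480458857239
wh top [0.5255 0.0125] L [0.0856 0.0605 0.0828 0.06  ] yaw 0.11415040176816663
wh side [0.5258 0.0182] L [0.0595 0.0583 0.06   0.0625] yaw 0.15616134190607883
bl top [ 0.5396 -0.122 ] L [0.0844 0.0592 0.0854 0.0608] yaw 0.21691308704792367
bl side [ 0.5407 -0.1274] L [0.0591 0.0812 0.06   0.0812] yaw 0.21747096150943035
board [0.5275 0.0158] 0.0880655740797785 [0.4259 0.1255 0.4268 0.1267]
pan L handle [0.6254 0.371 ]
pan R handle [ 0.7314 -0.3773]
jar [0.6551 0.0806]
cup [ 0.6602 -0.08  ]
pur [ 0.6813 -0.2974]
```

```bash
cat >> h.py <<'E'
from scipy.spatial.transform import Rotation as Ro
TIN={'or':(.511,.150,.215),'wh':(.5255,.0125,.115),'bl':(.540,-.1247,.217)}
def goto(x,y,z,yaw):
    o=env.observe(); R0=Ro.from_quat(o["orientation"]); 
    Rt=Ro.from_matrix(np.array([[np.cos(yaw),np.sin(yaw),0],[np.sin(yaw),-np.cos(yaw),0],[0,0,-1]]))
    d=R0.inv().apply(np.array([x,y,z])-o["tcp_pos"]); r=(R0.inv()*Rt).as_rotvec(degrees=True)
    print("t",round(o["t"],2),"shift",d.round(4),"turn",r.round(2),"F",np.round(o["ft_force"],2),"open",round(o["opening"],3))
E
python3 - <<'E'
from h import *
goto(*TIN['or'][:2],.205,TIN['or'][2])
for q in[(75,120),(60,190),(20,230),(0,50)]: print(ray("top",q,.165))
E
```

```text
t 0.1 shift [-3.318e-01  4.448e-01  3.000e-04] turn [4.000e-02 5.000e-02 6.068e+01] F [-0.64 -0.12 -0.04] open 1.002
[0.62142407 0.40135021]
[0.49900595 0.41111792]
[0.43033807 0.46795286]
[0.74552319 0.5489968 ]
```

```bash
python3 -m inch '[[[0,0,-0.04,0,0,0,0],[-0.02,0.03,-0.05,0,0,4,0],[-0.332,0.445,-0.05,0,0,60.7,0],[-0.332,0.445,-0.05,0,0,60.7,0],[-0.332,0.445,-0.05,0,0,60.7,0],[-0.332,0.445,-0.05,0,0,60.7,0],[-0.332,0.445,-0.05,0,0,60.7,0],[-0.332,0.445,-0.05,0,0,60.7,0],[-0.332,0.445,-0.05,0,0,60.7,0],[-0.332,0.445,-0.05,0,0,60.7,0],[-0.332,0.445,-0.05,0,0,60.7,0],[-0.332,0.445,-0.05,0,0,60.7,0],[-0.332,0.445,-0.05,0,0,60.7,0],[-0.332,0.445,-0.05,0,0,60.7,0],[-0.332,0.445,-0.05,0,0,60.7,0],[-0.332,0.445,-0.05,0,0,60.7,0],[-0.332,0.445,-0.05,0,0,60.7,0],[-0.332,0.445,-0.05,0,0,60.7,0],[-0.332,0.445,-0.05,0,0,60.7,0],[-0.332,0.445,-0.05,0,0,60.7,0]]]'
python3 - <<'E'
from h import *
goto(*TIN['or'][:2],.061,TIN['or'][2]); print(env.observe()["joints"].round(2))
E
```

```text
t: 1.77
tcp_pos: [0.5107, 0.1511, 0.2554]
orientation: [0.994, 0.108, -0.0, -0.0]
ft_force: [-0.4, -0.2, -0.1]
opening: 1.0
t 1.77 shift [1.000e-04 1.100e-03 1.944e-01] turn [-0.01  0.01  0.08] F [-0.38 -0.25 -0.14] open 1.0
[-0.74  0.22  0.46  1.8  -0.11  1.15 -0.03]
```

```bash
python3 -m inch '[[[0,0.001,0.03,0,0,0,0],[0,0.001,0.06,0,0,0,0],[0,0.001,0.09,0,0,0,0],[0,0.001,0.1,0,0,0,0],[0,0.001,0.1,0,0,0,0]]]'
python3 - <<'E'
from h import *
import cv2
im=env.read_camera("side")[20:240,200:420,::-1]; cv2.imwrite("pics/s1.png",cv2.resize(im,None,fx=2.7,fy=2.7))
im=env.read_camera("top")[100:300,150:400,::-1]; cv2.imwrite("pics/t1.png",cv2.resize(im,None,fx=2.7,fy=2.7))
goto(*TIN['or'][:2],.061,TIN['or'][2])
E
```

```text
t: 2.18
tcp_pos: [0.5101, 0.1492, 0.1537]
orientation: [0.994, 0.108, -0.002, 0.001]
ft_force: [0.6, 0.3, 0.5]
opening: 1.0
t 2.28 shift [-0.0008 -0.0008  0.0956] turn [ 0.   -0.04 -0.  ] F [0.89 1.04 0.25] open 1.003
```

View pics/s1.png

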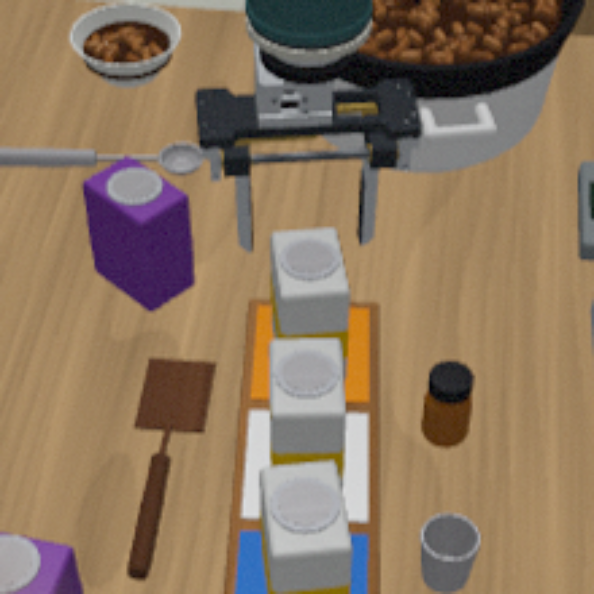

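View pics/t1.png

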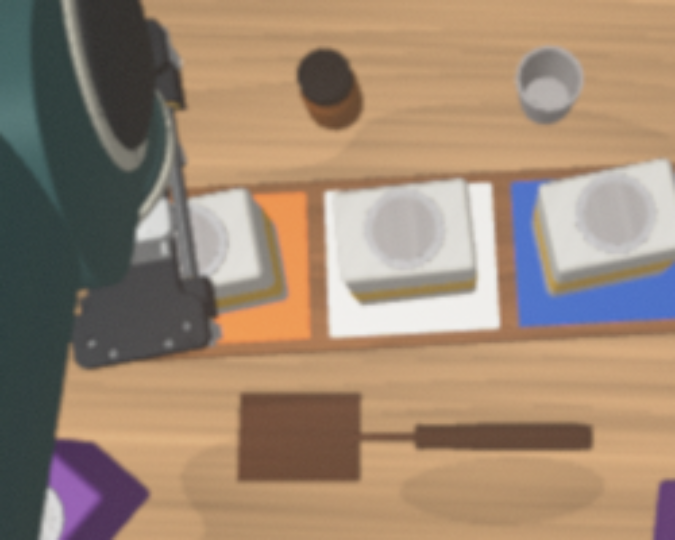

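```bash
python3 - <<'E'
from h import *
print([ray("side",(u/2.7+200,v/2.7+20),.154) for u,v in[(247,248),(367,242)]])
E
python3 -m inch '[[[0,0,0.02,0,0,0,0],[0,0,0.04,0,0,0,0],[0,0,0.06,0,0,0,0],[0,0,0.08,0,0,0,0],[0,0,0.09,0,0,0,0],[0,0,0.094,0,0,0,0],[0,0,0.094,0,0,0,0]]]'
python3 - <<'E'
from h import *
goto(*TIN['or'][:2],.061,TIN['or'][2])
E
```

```text
[array([0.4597192 , 0.13273242]), array([0.56306218, 0.15386411])]
t: 2.87
tcp_pos: [0.5119, 0.1493, 0.062]
orientation: [0.994, 0.107, 0.0, -0.0]
ft_force: [-0.3, -0.2, -0.6]
opening: 1.003
t 2.87 shift [-0.0007 -0.0009  0.001 ] turn [-0.   -0.03 -0.02] F [-0.34 -0.23 -0.58] open 1.003
```

```bash
python3 -m inch '[[[0,0,0,0,0,0,0.15],[0,0,0,0,0,0,0.22],[0,0,0,0,0,0,0.26],[0,0,0,0,0,0,0.3],[0,0,0,0,0,0,0.33],[0,0,0,0,0,0,0.36],[0,0,0,0,0,0,0.4],[0,0,0,0,0,0,1],[0,0,0,0,0,0,1],[0,0,0,0,0,0,1],[0,0,0,0,0,0,1],[0,0,0,0,0,0,1]]]'
python3 - <<'E'
from h import *
o=env.observe();print(o["joint_torque"].round(3),o["ft_force"])
E
```

```text
t: 3.87
tcp_pos: [0.5123, 0.1492, 0.062]
orientation: [0.994, 0.107, 0.001, -0.0]
ft_force: [2.9, 0.6, 6.1]
opening: 0.66
[-2.6400e-01 -7.0755e+01  7.5500e+00 -2.7487e+01 -4.5000e-02  9.0600e-01
 -3.5000e-02] [2.91031469 0.5829328  6.11117737]
```

```bash
python3 -m inch '[[[0,0,-0.003,0,0,0,1],[0,0,-0.008,0,0,0,1],[0,0,-0.014,0,0,0,1],[0,0,-0.02,0,0,0,1],[0,0,-0.026,0,0,0,1],[0,0,-0.032,0,0,0,1],[0,0,-0.038,0,0,0,1],[0,0,-0.044,0,0,0,1],[0,0,-0.048,0,0,0,1],[0,0,-0.05,0,0,0,1],[0,0,-0.05,0,0,0,1],[0,0,-0.05,0,0,0,1],[0,0,-0.05,0,0,0,1]]]'
python3 - <<'E'
from h import *
import cv2
im=env.read_camera("side")[20:240,200:420,::-1]; cv2.imwrite("pics/s2.png",cv2.resize(im,None,fx=2.7,fy=2.7))
o=env.observe();print(o["tcp_pos"],o["joint_torque"].round(3),o["ft_force"],o["ft_torque"])
E
python3 -m inch '[[[0,0,0,0,0,0,1],[0,0,0,0,0,0,1],[0,0,0,0,0,0,1],[0,0,0,0,0,0,1]]]'
python3 -m inch '[[[0,0,0,0,0,0,1],[0,0,0,0,0,0,1],[0,0,0,0,0,0,1],[0,0,0,0,0,0,1]]]'
python3 -m inch '[[[0,0,0,0,0,0,1],[0,0,0,0,0,0,1],[0,0,0,0,0,0,1],[0,0,0,0,0,0,1]]]'
```

```text
t: 4.95
tcp_pos: [0.5113, 0.149, 0.1112]
orientation: [0.994, 0.107, -0.0, 0.0]
ft_force: [0.3, -0.3, -3.2]
opening: 0.657
[0.51125026 0.14898216 0.11115062] [-3.1000e-02 -7.1934e+01  7.9750e+00 -3.6083e+01 -4.8000e-02  2.4000e-02
  0.0000e+00] [-0.25393489 -0.03285941 -2.63799143] [-0.08039708  0.00492747  0.01330533]
t: 5.33
tcp_pos: [0.5114, 0.149, 0.1114]
orientation: [0.994, 0.107, -0.0, 0.0]
ft_force: [0.2, 0.0, -2.5]
opening: 0.658
t: 5.67
tcp_pos: [0.5114, 0.149, 0.1115]
orientation: [0.994, 0.107, -0.0, 0.0]
ft_force: [-0.1, -0.2, -2.7]
opening: 0.657
t: 6.0
tcp_pos: [0.5115, 0.1491, 0.1115]
orientation: [0.994, 0.107, 0.0, 0.0]
ft_force: [-0.4, -0.2, -2.4]
opening: 0.662
```

View pics/s2.png

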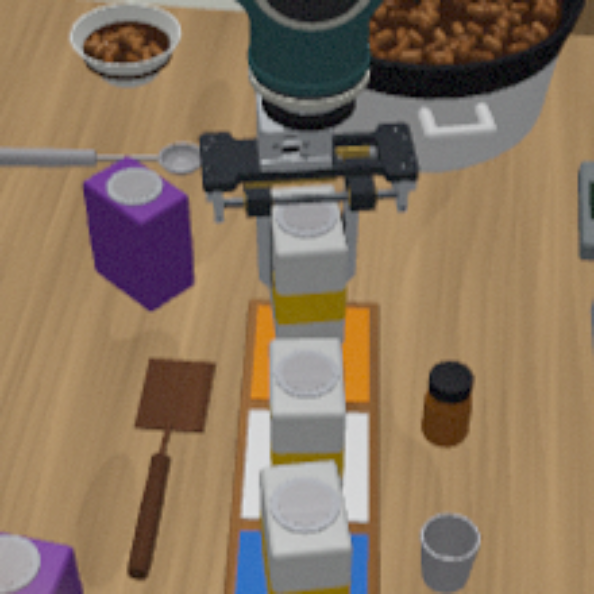

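```bash
python3 -m inch '[[[0,0,0.004,0,0,0,1],[0,0,0.01,0,0,0,1],[0,0,0.016,0,0,0,1],[0,0,0.022,0,0,0,1],[0,0,0.028,0,0,0,1],[0,0,0.034,0,0,0,1],[0,0,0.039,0,0,0,1],[0,0,0.043,0,0,0,1],[0,0,0.0455,0,0,0,1],[0,0,0.0475,0,0,0,1],[0,0,0.049,0,0,0,1],[0,0,0.0495,0,0,0,1],[0,0,0.0495,0,0,0,1]]]'
python3 - <<'E'
from h import *
o=env.observe();print(o["tcp_pos"],o["ft_force"],o["ft_torque"])
E
```

```text
t: 7.08
tcp_pos: [0.5115, 0.1491, 0.0621]
orientation: [0.994, 0.107, 0.0, -0.0]
ft_force: [1.0, -0.1, -2.4]
opening: 0.658
[0.51151324 0.14906067 0.06209362] [ 0.96989345 -0.12717573 -2.43293307] [-0.07564778  0.07918908  0.00100785]
```

```bash
python3 -m inch '[[[0,0,0.0004,0,0,0,1],[0,0,0.0008,0,0,0,1],[0,0,0.0008,0,0,0,1]]]'
python3 -m inch '[[[0,0,0.0004,0,0,0,1],[0,0,0.0008,0,0,0,1],[0,0,0.0008,0,0,0,1]]]'
```

```text
t: 7.33
tcp_pos: [0.5116, 0.1491, 0.062]
orientation: [0.994, 0.107, 0.0, -0.0]
ft_force: [-4.9, -1.5, 13.0]
opening: 0.658
t: 7.58
tcp_pos: [0.5117, 0.1491, 0.0619]
orientation: [0.994, 0.107, 0.0, -0.0]
ft_force: [-11.4, -3.1, 31.1]
opening: 0.66
```

```bash
python3 -m inch '[[[0,0,-0.0005,0,0,0,1],[0,0,-0.001,0,0,0,1],[0,0,-0.001,0,0,0,1]]]'
```

```text
t: 7.83
tcp_pos: [0.5117, 0.1491, 0.062]
orientation: [0.994, 0.107, 0.0, -0.0]
ft_force: [-2.4, -0.8, 9.9]
opening: 0.658
```

```bash
python3 -m inch '[[[0,0,0,0,0,0,0.32],[0,0,0,0,0,0,0.28],[0,0,0,0,0,0,0.22],[0,0,0,0,0,0,0.1],[0,0,0,0,0,0,0],[0,0,0,0,0,0,0],[0,0,0,0,0,0,0],[0,0,-0.02,0,0,0,0],[0,0,-0.05,0,0,0,0],[0,0,-0.08,0,0,0,0],[0,0,-0.11,0,0,0,0],[0,0,-0.12,0,0,0,0],[0,0,-0.12,0,0,0,0]]]'
python3 - <<'E'
from h import *
goto(*TIN['wh'][:2],.18,TIN['wh'][2])
E
```

```text
t: 8.92
tcp_pos: [0.5127, 0.1495, 0.1839]
orientation: [0.994, 0.107, 0.002, -0.001]
ft_force: [0.1, 0.2, 0.3]
opening: 1.001
t 8.92 shift [-0.0167  0.1366  0.0037] turn [-0.08 -0.23  5.71] F [0.08 0.19 0.35] open 1.001
```

```bash
python3 -m inch '[[[-0.003,0.025,0,0,0,1,0],[-0.007,0.06,0,0,0,3,0],[-0.012,0.095,0.002,0,0,4,0],[-0.015,0.125,0.002,0,0,5,0],[-0.0165,0.136,0.002,0,0,5.7,0],[-0.0165,0.136,0.002,0,0,5.7,0],[-0.0165,0.136,0.002,0,0,5.7,0]]]'
python3 - <<'E'
from h import *
import cv2
im=env.read_camera("side")[20:240,200:420,::-1]; cv2.imwrite("pics/s3.png",cv2.resize(im,None,fx=2.7,fy=2.7))
goto(*TIN['wh'][:2],.062,TIN['wh'][2])
E
```

```text
t: 9.5
tcp_pos: [0.5239, 0.0129, 0.1785]
orientation: [0.998, 0.057, -0.001, 0.0]
ft_force: [0.4, -0.3, -0.2]
opening: 1.001
t 9.55 shift [0.0015 0.0014 0.1166] turn [-0.01  0.06  0.08] F [-0.07  0.33  0.15] open 0.997
```

View pics/s3.png

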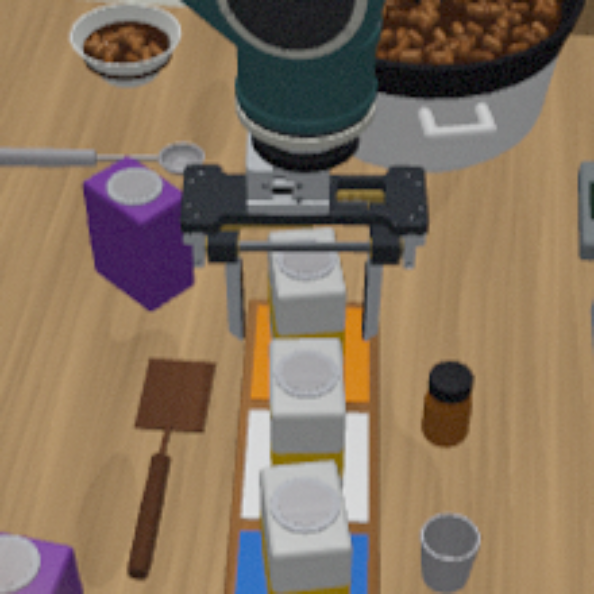

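The orange tin stands back in place (lid at about (305,258) in the crop, as before). The open fingers are lined up with the white-pad tin, so I'll descend and close.

```bash
python3 -m inch '[[[0.001,0.001,0.025,0,0,0,0],[0.001,0.001,0.05,0,0,0,0],[0.001,0.001,0.075,0,0,0,0],[0.001,0.001,0.1,0,0,0,0],[0.001,0.001,0.112,0,0,0,0],[0.001,0.001,0.116,0,0,0,0],[0.001,0.001,0.116,0,0,0,0.1],[0.001,0.001,0.116,0,0,0,0.2],[0.001,0.001,0.116,0,0,0,0.26],[0.001,0.001,0.116,0,0,0,0.3],[0.001,0.001,0.116,0,0,0,0.33],[0.001,0.001,0.116,0,0,0,0.36],[0.001,0.001,0.116,0,0,0,0.4],[0.001,0.001,0.116,0,0,0,1],[0.001,0.001,0.116,0,0,0,1],[0.001,0.001,0.116,0,0,0,1],[0.001,0.001,0.116,0,0,0,1]]]'
```

```text
t: 10.97
tcp_pos: [0.5269, 0.012, 0.0645]
orientation: [0.998, 0.058, 0.002, -0.0]
ft_force: [4.6, 1.1, 7.2]
opening: 0.661
```

```bash
python3 -m inch '[[[0,0,-0.003,0,0,0,1],[0,0,-0.008,0,0,0,1],[0,0,-0.014,0,0,0,1],[0,0,-0.02,0,0,0,1],[0,0,-0.026,0,0,0,1],[0,0,-0.032,0,0,0,1],[0,0,-0.038,0,0,0,1],[0,0,-0.044,0,0,0,1],[0,0,-0.048,0,0,0,1],[0,0,-0.05,0,0,0,1],[0,0,-0.05,0,0,0,1],[0,0,-0.05,0,0,0,1],[0,0,-0.05,0,0,0,1]]]'
python3 -m inch '[[[0,0,0,0,0,0,1],[0,0,0,0,0,0,1],[0,0,0,0,0,0,1],[0,0,0,0,0,0,1]]]'
python3 -m inch '[[[0,0,0,0,0,0,1],[0,0,0,0,0,0,1],[0,0,0,0,0,0,1],[0,0,0,0,0,0,1]]]'
python3 -m inch '[[[0,0,0,0,0,0,1],[0,0,0,0,0,0,1],[0,0,0,0,0,0,1],[0,0,0,0,0,0,1]]]'
python3 - <<'E'
from h import *
import cv2
im=env.read_camera("side")[20:240,200:420,::-1]; cv2.imwrite("pics/s4.png",cv2.resize(im,None,fx=2.7,fy=2.7))
E
```

```text
t: 12.05
tcp_pos: [0.5252, 0.0118, 0.1131]
orientation: [0.998, 0.057, -0.0, 0.0]
ft_force: [-0.4, -0.9, -5.7]
opening: 0.658
t: 12.38
tcp_pos: [0.5254, 0.0118, 0.1133]
orientation: [0.998, 0.058, -0.0, 0.0]
ft_force: [0.1, -0.4, -6.8]
opening: 0.66
t: 12.72
tcp_pos: [0.5254, 0.0118, 0.1134]
orientation: [0.998, 0.058, -0.0, 0.0]
ft_force: [1.2, -0.0, -6.9]
opening: 0.662
t: 13.05
tcp_pos: [0.5254, 0.0118, 0.1134]
orientation: [0.998, 0.058, -0.0, 0.0]
ft_force: [-0.2, -0.0, -5.8]
opening: 0.66
```

View pics/s4.png

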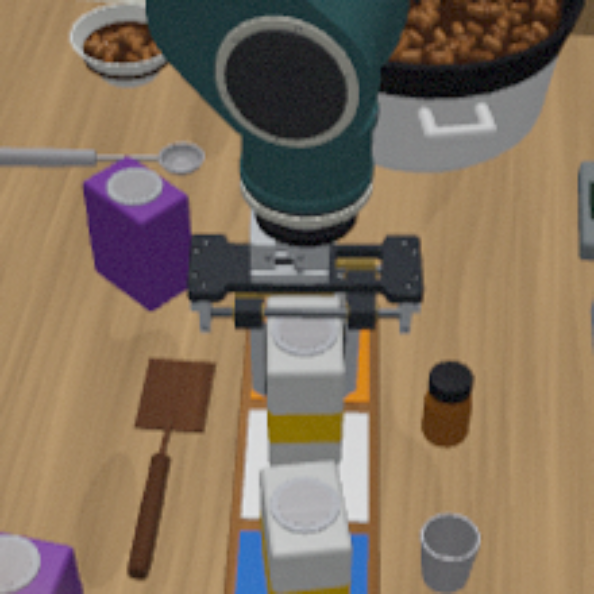

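```bash
python3 -m inch '[[[0,0,0.004,0,0,0,1],[0,0,0.01,0,0,0,1],[0,0,0.016,0,0,0,1],[0,0,0.022,0,0,0,1],[0,0,0.028,0,0,0,1],[0,0,0.034,0,0,0,1],[0,0,0.039,0,0,0,1],[0,0,0.043,0,0,0,1],[0,0,0.0455,0,0,0,1],[0,0,0.047,0,0,0,1],[0,0,0.048,0,0,0,1],[0,0,0.0485,0,0,0,1],[0,0,0.0485,0,0,0,1]]]'
python3 -m inch '[[[0,0,0.0005,0,0,0,1],[0,0,0.0005,0,0,0,1]]]'
```

```text
t: 14.18
tcp_pos: [0.5255, 0.0117, 0.065]
orientation: [0.998, 0.057, 0.0, 0.0]
ft_force: [-0.4, 0.4, -6.0]
opening: 0.66
t: 14.35
tcp_pos: [0.5255, 0.0118, 0.0645]
orientation: [0.998, 0.058, 0.0, 0.0]
ft_force: [-0.1, -0.1, -6.3]
opening: 0.657
```

```bash
python3 -m inch '[[[0,0,0.0004,0,0,0,1],[0,0,0.0004,0,0,0,1]]]'
python3 -m inch '[[[0,0,0.0004,0,0,0,1],[0,0,0.0004,0,0,0,1]]]'
```

```text
t: 14.52
tcp_pos: [0.5255, 0.0118, 0.0644]
orientation: [0.998, 0.058, 0.0, -0.0]
ft_force: [-1.9, 0.5, 3.6]
opening: 0.661
t: 14.68
tcp_pos: [0.5256, 0.0118, 0.0643]
orientation: [0.998, 0.058, 0.0, -0.0]
ft_force: [-5.1, 0.5, 13.1]
opening: 0.663
```

Down on the pad; I'll release, rise and move to the blue pad.

```bash
python3 -m inch '[[[0,0,-0.0005,0,0,0,1],[0,0,-0.0005,0,0,0,0.32],[0,0,-0.0005,0,0,0,0.28],[0,0,-0.0005,0,0,0,0.22],[0,0,-0.0005,0,0,0,0.1],[0,0,-0.0005,0,0,0,0],[0,0,-0.0005,0,0,0,0],[0,0,-0.0005,0,0,0,0],[0,0,-0.02,0,0,0,0],[0,0,-0.05,0,0,0,0],[0,0,-0.08,0,0,0,0],[0,0,-0.11,0,0,0,0],[0,0,-0.118,0,0,0,0],[0,0,-0.118,0,0,0,0]]]'
python3 - <<'E'
from h import *
goto(*TIN['bl'][:2],.18,TIN['bl'][2])
E
```

```text
t: 15.85
tcp_pos: [0.5266, 0.012, 0.1837]
orientation: [0.998, 0.058, 0.002, -0.0]
ft_force: [0.2, 0.2, -0.5]
opening: 1.0
t 15.85 shift [-0.0024  0.1373  0.0036] turn [-0.03 -0.22 -5.83] F [ 0.19  0.21 -0.52] open 1.0
```

```bash
python3 -m inch '[[[0,0.025,0,0,0,-1,0],[-0.001,0.06,0,0,0,-3,0],[-0.002,0.095,0.002,0,0,-4,0],[-0.002,0.125,0.002,0,0,-5,0],[-0.002,0.137,0.002,0,0,-5.8,0],[-0.002,0.137,0.002,0,0,-5.8,0],[-0.002,0.137,0.002,0,0,-5.8,0]]]'
python3 - <<'E'
from h import *
import cv2
im=env.read_camera("side")[20:280,200:420,::-1]; cv2.imwrite("pics/s5.png",cv2.resize(im,None,fx=2.3,fy=2.3))
goto(*TIN['bl'][:2],.062,TIN['bl'][2])
E
```

```text
t: 16.43
tcp_pos: [0.5386, -0.1248, 0.1783]
orientation: [0.994, 0.107, -0.001, -0.0]
ft_force: [0.2, 1.5, -0.2]
opening: 1.002
t 16.48 shift [0.0012 0.0012 0.1165] turn [-0.03  0.08 -0.05] F [-0.3  -0.31  0.22] open 0.998
```

View pics/s5.png

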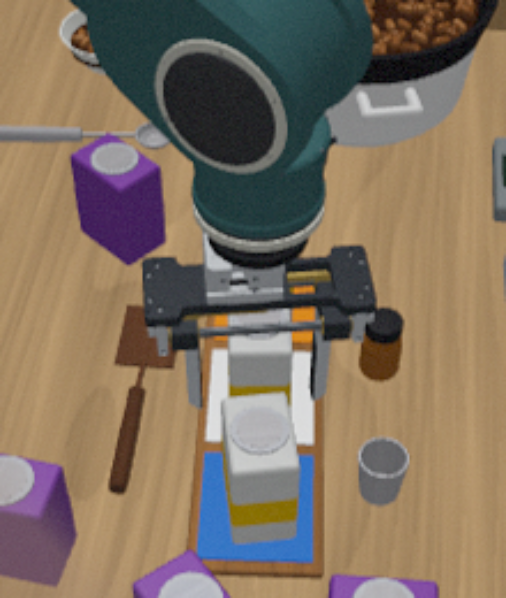

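The white-pad tin stands upright in its place. The fingers, at about (193,400) and (320,395), are centred on the blue-pad tin.

```bash
python3 -m inch '[[[0.001,0.001,0.025,0,0,0,0],[0.001,0.001,0.05,0,0,0,0],[0.001,0.001,0.075,0,0,0,0],[0.001,0.001,0.1,0,0,0,0],[0.001,0.001,0.112,0,0,0,0],[0.001,0.001,0.116,0,0,0,0],[0.001,0.001,0.116,0,0,0,0.1],[0.001,0.001,0.116,0,0,0,0.2],[0.001,0.001,0.116,0,0,0,0.26],[0.001,0.001,0.116,0,0,0,0.3],[0.001,0.001,0.116,0,0,0,0.33],[0.001,0.001,0.116,0,0,0,0.36],[0.001,0.001,0.116,0,0,0,0.4],[0.001,0.001,0.116,0,0,0,1],[0.001,0.001,0.116,0,0,0,1],[0.001,0.001,0.116,0,0,0,1],[0.001,0.001,0.116,0,0,0,1]]]'
```

```text
t: 17.9
tcp_pos: [0.5412, -0.1253, 0.0644]
orientation: [0.994, 0.108, 0.001, 0.0]
ft_force: [2.3, 0.4, 7.7]
opening: 0.656
```

```bash
python3 -m inch '[[[0,0,-0.003,0,0,0,1],[0,0,-0.008,0,0,0,1],[0,0,-0.014,0,0,0,1],[0,0,-0.02,0,0,0,1],[0,0,-0.026,0,0,0,1],[0,0,-0.032,0,0,0,1],[0,0,-0.038,0,0,0,1],[0,0,-0.044,0,0,0,1],[0,0,-0.048,0,0,0,1],[0,0,-0.05,0,0,0,1],[0,0,-0.05,0,0,0,1],[0,0,-0.05,0,0,0,1],[0,0,-0.05,0,0,0,1]]]'
python3 -m inch '[[[0,0,0,0,0,0,1],[0,0,0,0,0,0,1],[0,0,0,0,0,0,1],[0,0,0,0,0,0,1]]]'
python3 -m inch '[[[0,0,0,0,0,0,1],[0,0,0,0,0,0,1],[0,0,0,0,0,0,1],[0,0,0,0,0,0,1]]]'
python3 -m inch '[[[0,0,0,0,0,0,1],[0,0,0,0,0,0,1],[0,0,0,0,0,0,1],[0,0,0,0,0,0,1]]]'
python3 - <<'E'
from h import *
import cv2
im=env.read_camera("side")[20:280,200:420,::-1]; cv2.imwrite("pics/s6.png",cv2.resize(im,None,fx=2.3,fy=2.3))
E
```

```text
t: 18.98
tcp_pos: [0.5402, -0.1253, 0.1133]
orientation: [0.994, 0.108, -0.0, 0.0]
ft_force: [0.6, -1.1, -4.0]
opening: 0.66
t: 19.32
tcp_pos: [0.5403, -0.1253, 0.1135]
orientation: [0.994, 0.108, -0.0, 0.0]
ft_force: [-0.1, 0.0, -3.6]
opening: 0.663
t: 19.65
tcp_pos: [0.5403, -0.1253, 0.1136]
orientation: [0.994, 0.108, -0.0, 0.0]
ft_force: [-0.0, -0.0, -4.0]
opening: 0.66
t: 19.98
tcp_pos: [0.5403, -0.1253, 0.1136]
orientation: [0.994, 0.108, 0.0, 0.0]
ft_force: [-0.7, 0.0, -3.9]
opening: 0.657
```

View pics/s6.png

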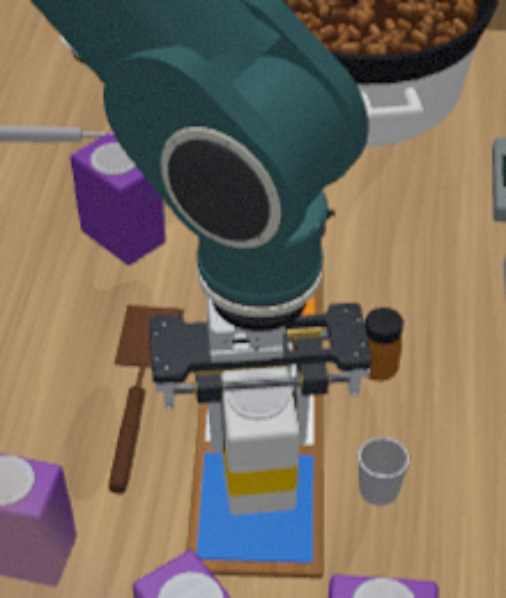

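Blue ≈3.8 N, orange ≈2.6 N and white ≈6.3 N, so the white-pad tin is the heaviest. I'll set the blue one back down.

```bash
python3 -m inch '[[[0,0,0.004,0,0,0,1],[0,0,0.01,0,0,0,1],[0,0,0.016,0,0,0,1],[0,0,0.022,0,0,0,1],[0,0,0.028,0,0,0,1],[0,0,0.034,0,0,0,1],[0,0,0.039,0,0,0,1],[0,0,0.043,0,0,0,1],[0,0,0.0455,0,0,0,1],[0,0,0.047,0,0,0,1],[0,0,0.048,0,0,0,1],[0,0,0.049,0,0,0,1],[0,0,0.049,0,0,0,1]]]'
python3 -m inch '[[[0,0,0.0005,0,0,0,1],[0,0,0.0005,0,0,0,1]]]'
```

```text
t: 21.12
tcp_pos: [0.5404, -0.1253, 0.0646]
orientation: [0.994, 0.108, 0.0, 0.0]
ft_force: [0.4, -0.3, -2.8]
opening: 0.664
t: 21.28
tcp_pos: [0.5405, -0.1253, 0.0644]
orientation: [0.994, 0.108, 0.0, 0.0]
ft_force: [-1.2, 0.5, 1.1]
opening: 0.657
```

```bash
python3 -m inch '[[[0,0,0.0002,0,0,0,1],[0,0,0.0002,0,0,0,0.32],[0,0,0,0,0,0,0.28],[0,0,0,0,0,0,0.22],[0,0,0,0,0,0,0.1],[0,0,0,0,0,0,0],[0,0,0,0,0,0,0],[0,0,0,0,0,0,0],[0,0,-0.02,0,0,0,0],[0,0,-0.05,0,0,0,0],[0,0,-0.08,0,0,0,0],[0,0,-0.11,0,0,0,0],[0,0,-0.118,0,0,0,0],[0,0,-0.118,0,0,0,0]]]'
python3 - <<'E'
from h import *
goto(.5256,.0118,.18,TIN['wh'][2])
E
```

```text
t: 22.45
tcp_pos: [0.5415, -0.1255, 0.1843]
orientation: [0.994, 0.108, 0.002, 0.0]
ft_force: [1.0, 0.1, 0.2]
opening: 1.003
t 22.45 shift [ 0.014  -0.1375  0.0042] turn [ 0.04 -0.22  5.82] F [0.97 0.12 0.22] open 1.003
```

```bash
python3 -m inch '[[[0.003,-0.025,0,0,0,1,0],[0.006,-0.06,0,0,0,3,0],[0.01,-0.095,0.002,0,0,4,0],[0.013,-0.125,0.002,0,0,5,0],[0.014,-0.1375,0.002,0,0,5.8,0],[0.014,-0.1375,0.002,0,0,5.8,0],[0.014,-0.1375,0.002,0,0,5.8,0],[0.014,-0.1375,0.002,0,0,5.8,0]]]'
python3 - <<'E'
from h import *
import cv2
im=env.read_camera("side")[20:280,200:420,::-1]; cv2.imwrite("pics/s7.png",cv2.resize(im,None,fx=2.3,fy=2.3))
goto(.5256,.0118,.062,TIN['wh'][2])
E
```

```text
t: 23.12
tcp_pos: [0.5243, 0.0109, 0.1794]
orientation: [0.998, 0.057, -0.0, 0.0]
ft_force: [0.4, 0.3, 0.3]
opening: 0.999
t 23.17 shift [ 0.0014 -0.001   0.1176] turn [ 0.03  0.03 -0.07] F [ 0.08 -1.15  0.35] open 1.004
```

View pics/s7.png

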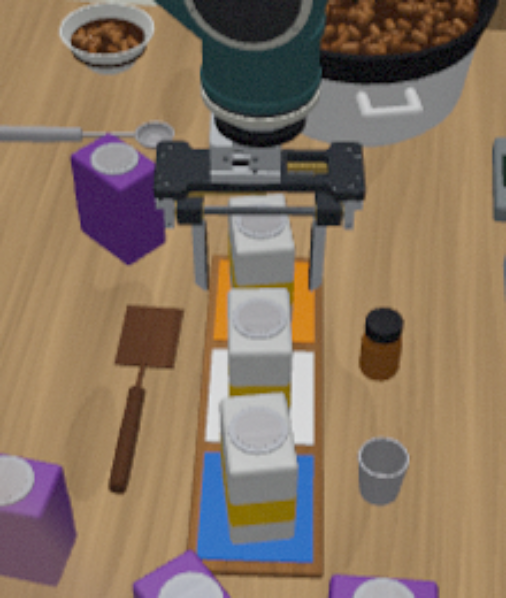

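All three tins are upright in place: lids at about (262,218), (260,315) and (258,425), with the blue one back where it was. Next I'll grasp the white-pad tin again.

```bash
python3 -m inch '[[[0.001,-0.001,0.025,0,0,0,0],[0.001,-0.001,0.05,0,0,0,0],[0.001,-0.001,0.075,0,0,0,0],[0.001,-0.001,0.1,0,0,0,0],[0.001,-0.001,0.112,0,0,0,0],[0.001,-0.001,0.117,0,0,0,0],[0.001,-0.001,0.117,0,0,0,0.1],[0.001,-0.001,0.117,0,0,0,0.2],[0.001,-0.001,0.117,0,0,0,0.26],[0.001,-0.001,0.117,0,0,0,0.3],[0.001,-0.001,0.117,0,0,0,0.33],[0.001,-0.001,0.117,0,0,0,0.36],[0.001,-0.001,0.117,0,0,0,0.4],[0.001,-0.001,0.117,0,0,0,1],[0.001,-0.001,0.117,0,0,0,1],[0.001,-0.001,0.117,0,0,0,1],[0.001,-0.001,0.117,0,0,0,1]]]'
python3 -m inch '[[[0,0,-0.003,0,0,0,1],[0,0,-0.008,0,0,0,1],[0,0,-0.015,0,0,0,1],[0,0,-0.023,0,0,0,1],[0,0,-0.032,0,0,0,1],[0,0,-0.042,0,0,0,1],[0,0,-0.052,0,0,0,1],[0,0,-0.062,0,0,0,1],[0,0,-0.072,0,0,0,1],[0,0,-0.082,0,0,0,1],[0,0,-0.092,0,0,0,1],[0,0,-0.102,0,0,0,1],[0,0,-0.112,0,0,0,1],[0,0,-0.122,0,0,0,1],[0,0,-0.132,0,0,0,1],[0,0,-0.14,0,0,0,1],[0,0,-0.146,0,0,0,1],[0,0,-0.15,0,0,0,1],[0,0,-0.151,0,0,0,1],[0,0,-0.151,0,0,0,1]]]'
python3 -m inch '[[[0,0,0,0,0,0,1],[0,0,0,0,0,0,1],[0,0,0,0,0,0,1],[0,0,0,0,0,0,1],[0,0,0,0,0,0,1],[0,0,0,0,0,0,1],[0,0,0,0,0,0,1],[0,0,0,0,0,0,1]]]'
python3 - <<'E'
from h import *
import cv2
im=env.read_camera("side")[20:280,200:420,::-1]; cv2.imwrite("pics/s8.png",cv2.resize(im,None,fx=2.3,fy=2.3))
im=env.read_camera("top")[:,:,::-1]; cv2.imwrite("pics/t8.png",im)
print(env.observe()["qd"].round(4))
E
```

```text
t: 24.58
tcp_pos: [0.5256, 0.0132, 0.0637]
orientation: [0.998, 0.058, 0.0, -0.0]
ft_force: [-3.1, 0.0, 8.6]
opening: 0.659
t: 26.25
tcp_pos: [0.5253, 0.0131, 0.2141]
orientation: [0.998, 0.058, -0.0, 0.0]
ft_force: [0.6, -0.4, -6.1]
opening: 0.658
t: 26.92
tcp_pos: [0.5253, 0.0131, 0.2141]
orientation: [0.998, 0.058, -0.0, 0.0]
ft_force: [-0.7, -0.4, -6.8]
opening: 0.657
[-0.0001 -0.0001  0.0008 -0.0001  0.0002  0.001   0.0009]
```

View pics/s8.png

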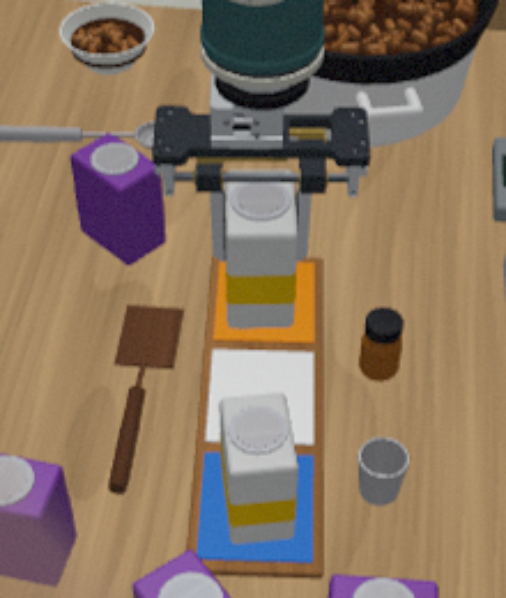

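View pics/t8.png

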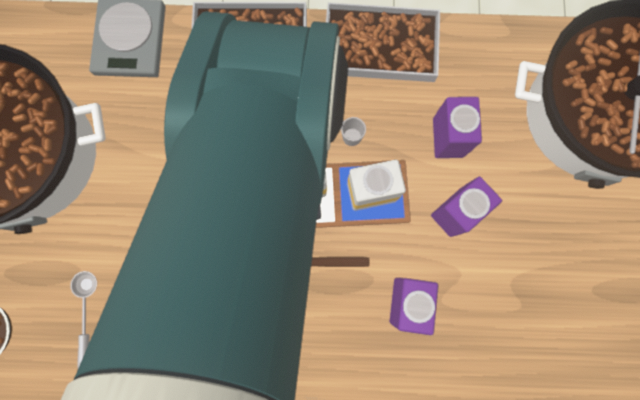

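Run:
```python
from plant import env
print(env.job_done()); print(env.observe()["t"])
```

```text
the job is handed in; nothing more can be done
None
the job is handed in; nothing more can be done
```

I lifted the tins in the order orange, white, blue, raising each about 5 cm, holding it for a second, and setting it back upright on its pad. The wrist force was about 2.6 N for orange, 6.3 N for white and 3.8 N for blue, so the white-pad tin is the full one. I lifted it again and handed the job in at about 27 s of the 72 s allowed.

**Last checks before handing in:**
- **Held tin:** it was upright and still about 15 cm above the board, with a gripper load of 6–7 N and the jaws at the tin's 62 mm width.
- **Other tins:** in the pictures, the blue tin stood upright at its starting pixel position. The orange tin was hidden behind the held one in the final view, but it was upright in place in the picture taken just before the last lift.
- **Bystanders:** the jar, cup and spatula looked unmoved.
- **Set-down force:** setting the orange tin down briefly pressed it onto its pad with about 31 N, which was harder than I intended. The other two were gentler, up to about 13 N for white and only about 1 N for blue.

The hand-in gave no verdict.

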